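# Eject the boxwood roundel from the sanding cradle and clamp it for engraving

## Task

The round wooden block is sunk flush in the sloping sanding cradle: press the cradle's side lever all the way down so that the ejector pushes the block up out of its well, then take hold of the raised block. Lay it flat in the round recess of the engraving clamp with the same face up, without dropping it, make sure it sits fully down, and only then swing the clamp's arm shut over it. Leave the other things on the table where they are.

Things in the scene. Friction and masses are not known exactly. Their poses are not given: they have to be found in the camera images.
- roundel_center (a point): The loose round boxwood block (pale wood disc with a thin dark circle on its face), 44 mm diameter, 26 mm high, about 40 g. This point is its centre, half-way up; z is its axis, pointing out of the marked face. It starts sunk flush in the well with 1 mm play all round; raised, it stands loosely and may lean a few degrees down the slope.
- well (a point): Centre of the mouth of the cradle's well, on the face of a 90 x 90 mm aluminium plate that slopes 25 degrees down towards the robot side. z is the well's axis, pointing out of the plate; y runs level across the plate, x up the slope. The well is 46 mm wide and 26 mm deep. Its mouth is 62 mm above the table; the top edge of the plate reaches 81 mm. A 20 mm wide ejector pin comes up through a hole in the well's floor. The lever pad lies at the -y side.
- lever (a joint): Angle of the ejector lever, rad: 0 = up (pin below the well's floor), 0.45 = pressed fully down, where the pin has pushed the block 18 mm out of the well along the well's axis. The first 0.065 rad are free play, then 4.7 mm per 0.1 rad. It needs 2 to 4 N at the pad and stays where it is left.
- lever_pad (a point): Middle of the top of the lever's dark pad (30 x 32 mm) at the free end of the steel lever at the cradle's -y side, 95 mm from its level pivot. The pivot runs along the cradle's x. With the lever up the pad is about 72 mm above the table; pressed fully down it is about 30 mm above the table, 42 mm lower, having moved about 5 mm sideways.
- pocket (a point): Centre of the floor of the round recess in the dark steel base of the engraving clamp, 10 mm above the table. The recess is 50 mm wide and 10 mm deep (the base's top is 20 mm above the table). z up, x points to the clamp's hinge. A block lying fully down has its centre 13 mm and its top 26 mm above this point.
- clamp (a joint): Angle of the clamp's arm, rad: 0 = shut (level, lying 0.5 mm above a seated block), 1.57 = upright, more = leaning back away from the recess; starts open, 1.55 to 1.8. The hinge is stiff: the arm stays where it is left and takes 1 to 2 N at its end.
- clamp_hinge (a point): Middle of the clamp's hinge axis, 75 mm from the recess centre on the side away from the robot (along +x of pocket), 41 mm above the table. The axis is level, along y of pocket. The arm is a flat aluminium frame 44 mm wide, 9 mm thick, centred on the hinge axis, reaching 135 mm from it, with a window over the block's middle.
- clamp_tab (a point): Middle of the solid end plate (30 x 44 mm) of the clamp's arm, on the face that is uppermost when the arm is shut (faces away from the recess when upright), 120 mm from the hinge axis.
- eraser: White eraser 50 x 24 x 13 mm lying on the table; origin at its underside. Leave it alone.
- notepad: Yellow note block 76 x 76 x 12 mm; origin at its underside. Leave it alone.
- ink_tin: Ink tin, 60 mm diameter, 60 mm tall; origin at its underside. Leave it alone.
- glasses_case: Grey spectacles case 70 x 160 x 45 mm; origin at its underside. Leave it alone.
Not all that is in view belongs to the job. Of the things that look like the part that bears roundel_center, the middle-sized one is meant.

How it is judged:
On the way, in this order (a step that is already met when the one before it is completed fails the run):
1. the lever is pressed down and the block stands at least 12 mm out of the cradle's well, still in it (value of joint lever above 0.3 rad and z of roundel_center in the frame of well between -0.001 and 0.008 m and distance between roundel_center and well below 0.009 m), for 0.2 s.
2. the block lies released and fully down in the recess, right face up, while the clamp's arm is still open (value of joint clamp above 0.8 rad and z of roundel_center in the frame of pocket below 0.015 m and horizontal distance between roundel_center and pocket below 0.006 m and angle between roundel_center's own z axis and vertical below 0.06 rad and contact force between the fingers and roundel below 0.1 N), for 0.2 s.
At the end, for the whole second after the job is handed in: The block lies at rest in the clamp's recess, marked face up, within 2 mm of fully down, level within 0.06 rad and within 6 mm of the recess centre, and the clamp's arm is shut over it (joint below 0.05 rad) (value of joint clamp below 0.05 rad and z of roundel_center in the frame of pocket below 0.015 m and horizontal distance between roundel_center and pocket below 0.006 m and angle between roundel_center's own z axis and vertical below 0.06 rad and linear speed of roundel below 0.02 m/s); the robot touches nothing.
It fails at once if the clamp's arm is swung down (below 0.6 rad) while the block is not fully down in the recess (value of joint clamp below 0.6 rad and (z of roundel_center in the frame of pocket above 0.017 m or horizontal distance between roundel_center and pocket above 0.008 m)).
It fails at once if the block is dropped (moves faster than 0.6 m/s, a fall of some 18 mm, without the fingers on it) (linear speed of roundel above 0.6 m/s and contact force between the fingers and roundel below 0.05 N).
It fails at once if the eraser, note block, ink tin or spectacles case is moved more than 30 mm (distance of any of eraser, notepad, ink_tin, glasses_case from where it was at the start of the episode above 0.03 m).
It also fails if it takes over 61 s, if anything falls off the work surface, if the arm or the gripper's body presses on something with over 40 N, if the wrist force passes 120 N, or if a joint passes its speed limit or range.

## Robot

A 6-joint arm with a two-finger parallel gripper is mounted at the origin on the work surface. World frame = base frame: x ahead of the robot, y to its left, z up, the work surface at z = 0. Lengths are in m, angles in rad, forces in N, time in s.
With the tool pointing down it reaches from about 0.3 to 0.875 m from the base axis. Payload 6.4 kg.
Tool frame: the origin (TCP) lies midway between the tips of the shut fingers; the grasp point (between the pads) lies 19 mm behind it (ctrl.pinch_z is the distance from the TCP to the grasp point, in m); z points along the fingers, y is the line along which they close (so a half turn about z gives the same grasp; the last joint's range is limited). The gripper opens to 85 mm and grips with 20 to 120 N. Pads are 22 mm wide; open, the fingers measure 114 mm over their backs; the gripper's body (76 mm by 85 mm) begins 54 mm behind the grasp point. The pads swing forward as they close: fully open they stand 13 mm farther back than shut.
Start: joints at [1.07, 0.181, 1.607, -0, 1.354, -0.206], TCP at [0.167, 0.55, 0.231] pointing down, gripper open.
Joint ranges: [-2.99, 2.99], [-0.89, 2.07], [0.3, 2.58], [-1.14, 4.28], [0, 2.63], [-3.12, 3.12]. Speed limits (rad/s): [2.57, 2.57, 3.01, 3.14, 3.14, 3.14].

## Interface

Orientations are given as a unit quaternion [w, x, y, z].
In Python, from bench import ctrl gives the robot as it stands.
- The arm moves only by the tool apply_moves, never from a script. Its argument "moves" is a list of rows, each an object with "jaw": the opening, from 0 (shut) to 1 (fully open); "offset": the shift along the tool's x, y, z in mm, a list of three; "rot": the turn, a rotation vector about the tool's x, y, z in degrees, a list of three. In form: [{"jaw": jaw, "offset": [dx, dy, dz], "rot": [ax, ay, az]}, ...]. A call has exactly 5 rows; each row shifts and turns the commanded pose from where the row before left it, along the tool's axes as they then stand; what a row does not reach is not made up. A row lasts 1/8 s, in which the tool goes at most 62.5 mm and 10.7 degrees, less where a joint would pass 70% of its speed; a pose out of reach is approached as far as the arm can. A call is refused whole if a number of a shift passes 62.5 or a number of a turn 10.7, either way. A call with a gripper value outside its range is refused whole. The fingers move at their own pace and stop on an object; the grip force is fixed at half the most. Time passes only in rows, so rows that do not move let the fingers close, or fill a call up. It gives the time, the measured TCP pose, the force, the opening and the grip force at its end, in the units of the state.
- ctrl.get_obs(): the state, without advancing time (a new reading comes with each control period).
- ctrl.camera(name): name is "scene" or "top"; returns (picture, depth): 420x560x3 uint8, red, green, blue; 420x560 float32, m along the optical axis (not along the pixel's ray), 0 where there is no reading.
- ctrl.camera_params(name): a dict with "K" (3x3 intrinsics, pixels), "dist" ([k1, k2, p1, p2, k3] as OpenCV has them; the pictures are not rectified), "cam_to_world" (4x4, takes a point from camera to world coordinates). Camera axes: x right, y down, z forward; pixel columns grow to the right and rows downward; lengths in m; the calibration is good to about 2 mm. A picture is of the moment at which its call begins. camera_params takes no time and is no camera call.
- ctrl.hand_in(): hands the job in; it is judged then, once.
Trained networks look in the newest picture that a camera, given by its name, has taken for a name from the list of things; names that differ only in an ending like _2 or _b are one class to them, and where a whole thing is asked for, a point or a joint stands for the part that bears it (a point fixed in the world has none). Each returns a list of dicts, best first, with "score" (0 to 1); they miss things now and then, are a little off and sometimes report something else, mostly with a low value. They report only what shows in the picture. A call takes as long as a camera call. They do not tell look-alikes from the thing itself.
- ctrl.outline_of(camera, target): "region" (420x560 bool, what is visible of it) and "position" ([column, row] in pixels, amid what is visible of it).
The state is a dict: "time_s": time; "q": joint angles; "dq": joint speeds; "joint_efforts": joint torques, N m; "eef_pos": TCP position; "eef_rot": TCP orientation; "wrist_force": force on the tool from outside, world axes, zero at the start; "torque": the same for the moment, N m; "opening": opening from 0.0 (shut) to 1.0 (fully open); "grasp_force": force on a finger pad.
Only numpy, scipy, OpenCV 4.12 (cv2) and the standard library are available. Lean on these libraries where they do the work, as an engineer would, in place of code of your own. Each camera call takes 0.05 s, during which the arm holds its last target. There are 200 camera calls.

## Working session

There is one attempt and no reset: what is moved stays moved. The work goes in short steps, Python scripts to look and compute and a tool call to move; the robot and the scene stay as the last step left them, time stands still between calls to the robot, and variables do not carry over. Pictures are saved under pics/ and viewed, at most 10 in all, crops included, and the job is handed in when it is done.

Besides the shell and the picture viewer there is one more tool, called after "Request:" as name(argument=value, ...) on one line, values as JSON. apply_moves: Moves the arm, as the interface text tells. Its arguments: {"type":"object","properties":{"moves":{"type":"array"}},"required":["moves"]}

```bash
mkdir -p pics; ls
cat > h.py <<'E'
import numpy as np, cv2, json
from bench import ctrl
from scipy.spatial.transform import Rotation as R
def params(n):
    p=ctrl.camera_params(n); return np.array(p["K"],float),np.array(p["dist"],float),np.array(p["cam_to_world"],float)
def cloud(n,depth):
    K,d,T=params(n); h,w=depth.shape
    u,v=np.meshgrid(np.arange(w),np.arange(h))
    q=cv2.undistortPoints(np.stack([u,v],-1).reshape(-1,1,2).astype(np.float64),K,d).reshape(h,w,2)
    P=np.concatenate([q*depth[...,None],depth[...,None]],-1)
    W=P@T[:3,:3].T+T[:3,3]; W[depth==0]=np.nan
    return W
def proj(n,pts):
    K,d,T=params(n); Ti=np.linalg.inv(T)
    r,_=cv2.Rodrigues(Ti[:3,:3]); return cv2.projectPoints(np.array(pts,float).reshape(-1,1,3),r,Ti[:3,3],K,d)[0].reshape(-1,2)
def rays(n,uv,z):
    K,d,T=params(n); q=cv2.undistortPoints(np.array(uv,float).reshape(-1,1,2),K,d).reshape(-1,2)
    D=np.c_[q,np.ones(len(q))]@T[:3,:3].T; o=T[:3,3]
    return o+D*((z-o[2])/D[:,2])[:,None]
def tool():
    o=ctrl.get_obs(); q=np.array(o["eef_rot"]); return np.array(o["eef_pos"]),R.from_quat(q[[1,2,3,0]]).as_matrix(),o
E
python3 - <<'E'
from h import *
for n in("scene","top"):
    im,d=ctrl.camera(n); cv2.imwrite(f"pics/{n}0.png",im[...,::-1]); np.save(n+"0.npy",d); 
    print(n,params(n)[2].round(3).tolist(),params(n)[0][0,0])
    W=cloud(n,d)
    for t in("roundel_center","lever","lever_pad","clamp","clamp_tab","eraser","notepad","ink_tin","glasses_case"):
        for r in ctrl.outline_of(n,t)[:4]:
            m=r["region"]; print(t,round(r["score"],2),np.round(r["position"]),m.sum(),np.nanmedian(W[m],0).round(3))
print(tool()[1],ctrl.pinch_z)
E
```

```text
pics
scene [[-0.608, 0.689, -0.396, 0.999], [0.794, 0.529, -0.299, 0.298], [0.003, -0.496, -0.868, 0.947], [0.0, 0.0, 0.0, 1.0]] 512.6431973305683
roundel_center 0.86 [446. 271.] 792 [0.473 0.315 0.033]
roundel_center 0.83 [381. 247.] 246 [0.519 0.192 0.063]
roundel_center 0.52 [410. 315.] 294 [0.585 0.303 0.021]
lever 0.92 [316. 236.] 519 [0.57  0.074 0.061]
lever 0.18 [212. 170.] 592 [ 0.602 -0.151  0.121]
lever_pad 0.93 [316. 237.] 597 [0.57  0.077 0.06 ]
clamp 0.69 [217. 171.] 634 [ 0.601 -0.151  0.119]
clamp_tab 0.75 [214. 172.] 659 [ 0.601 -0.152  0.116]
clamp_tab 0.68 [378. 247.] 260 [0.52  0.193 0.064]
clamp_tab 0.61 [332. 183.] 1087 [0.416 0.019 0.012]
notepad 0.72 [335. 183.] 1117 [0.415 0.02  0.012]
ink_tin 0.57 [238. 287.] 986 [0.749 0.018 0.059]
glasses_case 0.72 [141. 230.] 2502 [ 0.77  -0.21   0.044]
top [[-0.056, -0.978, 0.202, 0.434], [-0.998, 0.055, -0.013, -0.008], [0.002, -0.203, -0.979, 0.931], [0.0, 0.0, 0.0, 1.0]] 430.31769899354134
roundel_center 0.87 [117. 302.] 683 [0.461 0.308 0.034]
roundel_center 0.66 [172. 267.] 369 [0.517 0.189 0.063]
roundel_center 0.6 [129. 246.] 213 [0.579 0.297 0.021]
lever 0.76 [230. 243.] 539 [0.566 0.073 0.061]
lever_pad 0.61 [230. 240.] 487 [0.565 0.072 0.062]
clamp 0.78 [347. 214.] 514 [ 0.594 -0.155  0.126]
clamp_tab 0.62 [342. 216.] 528 [ 0.594 -0.157  0.118]
clamp_tab 0.5 [256. 167.] 692 [0.73  0.006 0.06 ]
eraser 0.64 [291. 215.] 230 [ 0.627 -0.052  0.013]
notepad 0.81 [265. 320.] 1303 [0.409 0.015 0.012]
notepad 0.72 [343. 212.] 534 [ 0.594 -0.156  0.119]
ink_tin 0.94 [257. 165.] 705 [0.731 0.007 0.06 ]
glasses_case 0.69 [360. 151.] 2198 [ 0.755 -0.222  0.044]
[[-9.56859665e-01  2.90550476e-01  3.90303342e-05]
 [ 2.90550477e-01  9.56859666e-01  2.55706146e-05]
 [-2.99169983e-05  3.58077720e-05 -9.99999999e-01]] 0.0187
```

Run:
```python
from h import *
a=cv2.imread("pics/scene0.png");cv2.imwrite("pics/s0crop.png",cv2.resize(a[100:360,130:500],None,fx=2.1,fy=2.1,interpolation=cv2.INTER_CUBIC))
a=cv2.imread("pics/top0.png");cv2.imwrite("pics/t0crop.png",cv2.resize(a[130:350,80:410],None,fx=2.4,fy=2.4,interpolation=cv2.INTER_CUBIC))
```

```text
(no output)
```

View pics/s0crop.png

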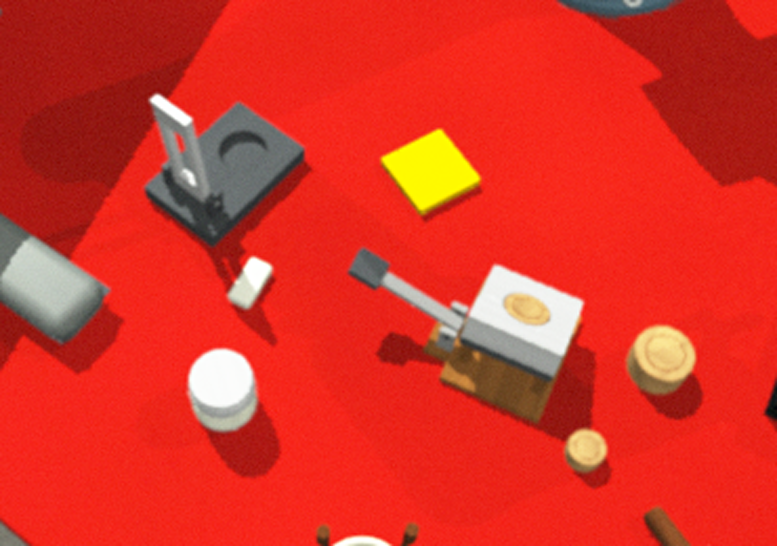

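View pics/t0crop.png

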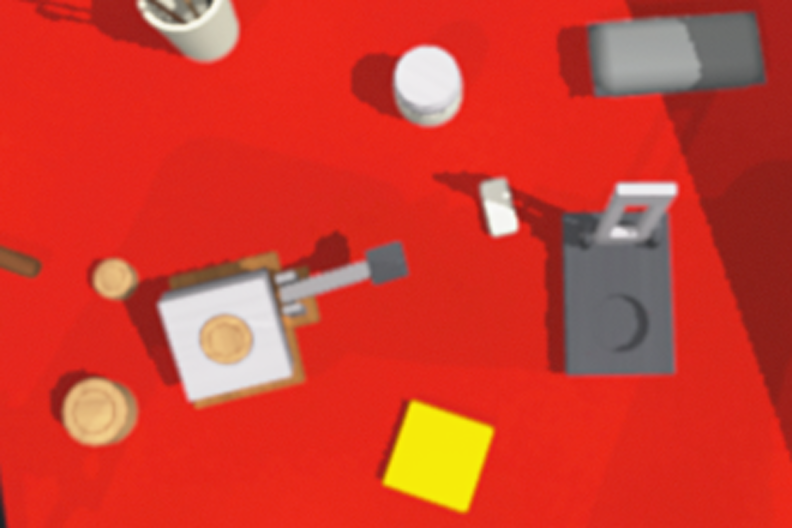

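Look-alikes: large disc at scene (446,271) / top (117,302), small one at (410,315) / (129,246), and the middle-sized one at (381,247) / (172,267). The middle one is sunk in the aluminium plate, so it fits the description. The two enlarged crops confirm it. The lever pad is at scene (316,237) and the clamp arm at (214,172), with the recess near scene (245,171).

```bash
cat > m.py <<'E'
from h import *
def plane_meas(n,im,d):
    W=cloud(n,d); hsv=cv2.cvtColor(im,cv2.COLOR_RGB2HSV)
    m=(np.hypot(W[...,0]-.52,W[...,1]-.19)<.075)&(W[...,2]>.036)&(W[...,2]<.09)&(hsv[...,1]<70)&(hsv[...,2]>120)
    P=W[m]
    for _ in range(6):
        c=P.mean(0); nn=np.linalg.svd(P-c,full_matrices=False)[2][2]; nn*=np.sign(nn[2]); P=P[abs((P-c)@nn)<.004]
    az=np.degrees(np.arctan2(-nn[1],-nn[0])); tilt=np.degrees(np.arccos(nn[2]))
    y=np.cross([0,0,1],-nn*[1,1,0]); y/=np.linalg.norm(y); x=np.cross(y,nn)
    uv=np.c_[(P-c)@x,(P-c)@y]; r=cv2.minAreaRect(uv.astype(np.float32)*1000)
    ctr=c+x*r[0][0]/1e3+y*r[0][1]/1e3
    print(n,"plate",len(P),"az",az,"tilt",tilt,"ctr",ctr.round(4),r, "rms",((P-c)@nn).std())
for n in("scene","top"):
    im,d=ctrl.camera(n); W=cloud(n,d); plane_meas(n,im,d)
    for t in("roundel_center","lever_pad"):
        for r in ctrl.outline_of(n,t)[:3]:
            m=cv2.erode(r["region"].astype(np.uint8),np.ones((3,3)))>0
            M=cv2.moments(r["region"].astype(np.uint8)); c=[M["m10"]/M["m00"],M["m01"]/M["m00"]]
            print(t,np.round(c,1),np.nanmean(W[m],0).round(4), "ray@.062",rays(n,[c],.062)[0].round(4),"ray@.072",rays(n,[c],.072)[0].round(4))
    # clamp base: top surface
    m=(W[...,2]>.015)&(W[...,2]<.025)&(abs(W[...,0]-.55)<.13)&(abs(W[...,1]+.14)<.07)
    hsv=cv2.cvtColor(im,cv2.COLOR_RGB2HSV); m&=(hsv[...,1]<110)
    r=cv2.minAreaRect((W[m][:,:2]*1000).astype(np.float32)); print("base",m.sum(),r,W[m][:,2].mean())
    m2=(W[...,2]>.006)&(W[...,2]<.0135)&(hsv[...,1]<110)&(np.hypot(W[...,0]-.53,W[...,1]+.145)<.03)
    print("floor",m2.sum(),W[m2].mean(0))
    red=(hsv[...,1]>180)&(abs(W[...,2])<.02)&(abs(W[...,0]-.5)<.3); print("table z",np.nanmedian(W[red][:,2]))
    # arm
    m3=(W[...,2]>.06)&(W[...,2]<.2)&(abs(W[...,0]-.6)<.06)&(abs(W[...,1]+.15)<.05)
    print("arm",m3.sum(),W[m3].mean(0),np.percentile(W[m3],[2,98],axis=0).round(4).tolist())
E
python3 m.py
```

```text
scene plate 594 az 25.8112542261 tilt 19.597269447101517 ctr [0.5206 0.192  0.0605] ((-0.4713287353515625, -9.793266296386719), (90.07864379882812, 94.50527954101562), 76.68929290771484) rms 0.0017781810980747892
roundel_center [408.1 313.8] [0.5852 0.303  0.0202] ray@.062 [0.6039 0.3028 0.062 ] ray@.072 [0.6084 0.3027 0.072 ]
roundel_center [444.  270.9] [0.4705 0.315  0.0311] ray@.062 [0.4884 0.3145 0.062 ] ray@.072 [0.4942 0.3143 0.072 ]
roundel_center [380.6 246.9] [0.5192 0.1915 0.0634] ray@.062 [0.5184 0.1913 0.062 ] ray@.072 [0.5238 0.1925 0.072 ]
base 1721 ((546.7573852539062, -149.1639862060547), (95.94706726074219, 147.4385986328125), 86.94474792480469) 0.020230887132100216
floor 217 [ 0.51967211 -0.15106003  0.01041747]
table z 0.0006059451405434624
arm 507 [ 0.60228153 -0.14925442  0.13259794] [[0.5937, -0.1727, 0.0645], [0.608, -0.13, 0.1775]]
top plate 804 az 18.458284771808728 tilt 23.665293302485807 ctr [0.5166 0.1886 0.0613] ((1.9674568176269531, -15.066410064697266), (90.34685516357422, 90.90678405761719), 81.59181213378906) rms 0.0013703736752408058
roundel_center [121.4 301.6] [0.4601 0.3073 0.0329] ray@.062 [0.4591 0.2971 0.062 ] ray@.072 [0.4588 0.2936 0.072 ]
roundel_center [173.7 270.8] [0.5166 0.1882 0.0628] ray@.062 [0.5167 0.1883 0.062 ] ray@.072 [0.5157 0.186  0.072 ]
roundel_center [128.  245.8] [0.5794 0.2971 0.0206] ray@.062 [0.5727 0.2833 0.062 ] ray@.072 [0.5712 0.2799 0.072 ]
base 2166 ((542.685791015625, -152.59751892089844), (94.26554870605469, 142.92210388183594), 87.05662536621094) 0.020248698263375005
floor 300 [ 0.52003828 -0.15052323  0.01018923]
table z 0.00036098327596778557
arm 387 [ 0.59534041 -0.15396567  0.13965742] [[0.5874, -0.1757, 0.0666], [0.6041, -0.1339, 0.1777]]
```

```bash
cat >> h.py <<'E'
def Rwell(az=11.,tilt=25.):
    a,t=np.radians([az,tilt]); n=np.array([-np.sin(t)*np.cos(a),-np.sin(t)*np.sin(a),np.cos(t)]); y=np.array([-np.sin(a),np.cos(a),0]); return np.c_[np.cross(y,n),y,n]
def Rtool(az,tilt=0.):   # tool z = -well z, tool y = well y
    W=Rwell(az,tilt); return np.c_[-W[:,0],W[:,1],-W[:,2]]
def plan(p1,R1,maxmm=60,maxdeg=10,n=None,start=None):
    p0,R0=(start if start else tool()[:2]); rv=R.from_matrix(R0.T@R1).as_rotvec(degrees=True)
    k=n or int(max(np.ceil(np.linalg.norm(p1-p0)/maxmm),np.ceil(np.linalg.norm(rv)/maxdeg),1))
    p,Rr=p0.copy(),R0.copy()
    for i in range(1,k+1):
        pt=p0+(p1-p0)*i/k; Rt=R0@R.from_rotvec(rv*i/k,degrees=True).as_matrix()
        o=np.round(Rr.T@(pt-p)*1000,0 if n is None else 1); w=np.round(R.from_matrix(Rr.T@Rt).as_rotvec(degrees=True),1)
        p=p+Rr@o/1000; Rr=Rr@R.from_rotvec(w,degrees=True).as_matrix(); print("offset",o.tolist(),"rot",w.tolist())
    return p,Rr
def pr(): 
    p,r,o=tool(); print("t",round(o["time_s"],2),"p",p.round(4),"z",r[:,2].round(3),"y",r[:,1].round(3),"F",np.round(o["wrist_force"],1),"open",round(o["opening"],3),"gf",np.round(o["grasp_force"],1))
E
python3 - <<'E'
from h import *
for n in("scene","top"):
    im,d=ctrl.camera(n); W=cloud(n,d)
    hsv=cv2.cvtColor(im,cv2.COLOR_RGB2HSV)
    m=(np.hypot(W[...,0]-.568,W[...,1]-.0745)<.03)&(W[...,2]>.04)&(hsv[...,1]<110)&(hsv[...,2]<140)
    print(n,m.sum(),W[m].mean(0).round(4),np.percentile(W[m],[3,97],axis=0).round(4).tolist())
    c=W[m].mean(0);print(np.linalg.svd(W[m]-c,full_matrices=False)[2][2])
pr()
plan(np.array([.568,.073,.12]),Rtool(11))
E
```

```text
scene 147 [0.5758 0.0575 0.0705] [[0.5623, 0.0462, 0.0649], [0.5891, 0.0678, 0.0753]]
[-0.09236155  0.35460779  0.93044218]
top 123 [0.5714 0.0551 0.0701] [[0.5584, 0.0461, 0.0659], [0.5841, 0.0644, 0.0744]]
[ 0.06511349 -0.33198254 -0.94103551]
t 1.4 p [0.167  0.5502 0.2313] z [-0.  0. -1.] y [ 0.291  0.957 -0.   ] F [-0.8 -0.1  0. ] open 1.001 gf 0.0
offset [-174.0, -113.0, 37.0] rot [0.0, -0.0, -9.3]
offset [-154.0, -140.0, 37.0] rot [0.0, -0.0, -9.3]
offset [-128.0, -163.0, 37.0] rot [0.0, -0.0, -9.3]
```

```bash
sed -i 's#np.linalg.norm(p1-p0)/maxmm#np.linalg.norm(p1-p0)*1000/maxmm#' h.py
python3 - <<'E'
from h import *
for n in("scene","top"):
    im,d=ctrl.camera(n); W=cloud(n,d)
    hsv=cv2.cvtColor(im,cv2.COLOR_RGB2HSV)
    m=(np.hypot(W[...,0]-.575,W[...,1]-.05)<.035)&(W[...,2]>.04)&(hsv[...,1]<110)&(hsv[...,2]<140)
    print(n,m.sum(),W[m].mean(0).round(4),cv2.minAreaRect((W[m][:,:2]*1000).astype(np.float32)),np.percentile(W[m][:,2],[3,97]))
plan(np.array([.572,.053,.12]),Rtool(11))
E
```

```text
scene 212 [0.5772 0.0535 0.0718] ((577.1538696289062, 53.10107421875), (29.20656967163086, 32.10974884033203), 20.744773864746094) [0.06578539 0.07714586]
top 207 [0.5723 0.0491 0.0721] ((572.3713989257812, 49.25396728515625), (28.20927619934082, 30.842458724975586), 9.498900413513184) [0.06615777 0.07719784]
offset [-48.0, -33.0, 10.0] rot [0.0, -0.0, -2.5]
offset [-47.0, -34.0, 10.0] rot [0.0, -0.0, -2.6]
offset [-46.0, -37.0, 10.0] rot [0.0, -0.0, -2.5]
offset [-43.0, -39.0, 10.0] rot [0.0, -0.0, -2.5]
offset [-42.0, -40.0, 11.0] rot [0.0, -0.0, -2.6]
offset [-40.0, -43.0, 10.0] rot [0.0, -0.0, -2.5]
offset [-38.0, -44.0, 10.0] rot [0.0, -0.0, -2.5]
offset [-36.0, -45.0, 10.0] rot [0.0, -0.0, -2.6]
offset [-34.0, -48.0, 10.0] rot [0.0, -0.0, -2.5]
offset [-32.0, -48.0, 10.0] rot [0.0, -0.0, -2.6]
offset [-30.0, -51.0, 10.0] rot [0.0, -0.0, -2.5]
```

Request:
apply_moves(moves=[{"jaw":0,"offset":[-48,-33,10],"rot":[0,0,-2.5]},{"jaw":0,"offset":[-47,-34,10],"rot":[0,0,-2.5]},{"jaw":0,"offset":[-46,-37,10],"rot":[0,0,-2.5]},{"jaw":0,"offset":[-43,-39,10],"rot":[0,0,-2.5]},{"jaw":0,"offset":[-42,-40,10],"rot":[0,0,-2.5]}])

```text
time_s: 2.12
eef_pos: [0.3518, 0.3227, 0.1813]
eef_rot: [0.0, 0.037, 0.999, 0.0]
wrist_force: [0.4, 0.3, -0.4]
opening: 0.0
grasp_force: 0.0
```

Request:
apply_moves(moves=[{"jaw":0,"offset":[-40,-43,10],"rot":[0,0,-2.5]},{"jaw":0,"offset":[-38,-44,10],"rot":[0,0,-2.5]},{"jaw":0,"offset":[-36,-45,10],"rot":[0,0,-2.5]},{"jaw":0,"offset":[-34,-48,10],"rot":[0,0,-2.5]},{"jaw":0,"offset":[-32,-48,10],"rot":[0,0,-2.5]}])

```text
time_s: 2.75
eef_pos: [0.5347, 0.0959, 0.1312]
eef_rot: [0.0, -0.071, 0.997, 0.0]
wrist_force: [0.0, 0.6, -0.2]
opening: -0.0
grasp_force: 0.0
```

Run:
```python
from h import *
pr()
plan(np.array([.5745,.051,.1]),Rtool(11),n=2)
```

```text
t 2.75 p [0.5347 0.0959 0.1312] z [ 0.001  0.    -1.   ] y [-0.142  0.99  -0.   ] F [ 0.   0.6 -0.2] open -0.0 gf 0.0
offset [-16.5, -25.0, 15.6] rot [-0.0, 0.0, -1.4]
offset [-15.8, -25.5, 15.7] rot [-0.0, 0.0, -1.4]
```

Request:
apply_moves(moves=[{"jaw":0,"offset":[-16.5,-25,15.5],"rot":[0,0,-1.4]},{"jaw":0,"offset":[-16,-25.5,15.5],"rot":[0,0,-1.4]},{"jaw":0,"offset":[0,0,15],"rot":[0,0,0]},{"jaw":0,"offset":[0,0,10],"rot":[0,0,0]},{"jaw":0,"offset":[0,0,6],"rot":[0,0,0]}])

```text
time_s: 3.38
eef_pos: [0.5727, 0.0535, 0.0689]
eef_rot: [-0.0, -0.096, 0.995, -0.0]
wrist_force: [-0.6, -0.6, 2.7]
opening: 0.001
grasp_force: 1.0
```

Request:
apply_moves(moves=[{"jaw":0,"offset":[0,0,7],"rot":[0,0,0]},{"jaw":0,"offset":[0,0,7],"rot":[0,0,0]},{"jaw":0,"offset":[0,0,7],"rot":[0,0,0]},{"jaw":0,"offset":[0,0,6],"rot":[0,0,0]},{"jaw":0,"offset":[0,0,6],"rot":[0,0,0]}])

```text
time_s: 4.0
eef_pos: [0.5737, 0.0525, 0.036]
eef_rot: [0.0, -0.095, 0.995, -0.0]
wrist_force: [0.8, -2.1, 2.4]
opening: 0.006
grasp_force: 1.3
```

Request:
apply_moves(moves=[{"jaw":0,"offset":[0,0,3],"rot":[0,0,0]},{"jaw":0,"offset":[0,0,3],"rot":[0,0,0]},{"jaw":0,"offset":[0,0,1],"rot":[0,0,0]},{"jaw":0,"offset":[0,0,0],"rot":[0,0,0]},{"jaw":0,"offset":[0,0,0],"rot":[0,0,0]}])

```text
time_s: 4.62
eef_pos: [0.5737, 0.0527, 0.0309]
eef_rot: [0.0, -0.095, 0.995, -0.0]
wrist_force: [-4.8, -1.4, 15.1]
opening: -0.003
grasp_force: 7.4
```

Request:
apply_moves(moves=[{"jaw":0,"offset":[0,0,-30],"rot":[0,0,0]},{"jaw":0,"offset":[0,0,-50],"rot":[0,0,0]},{"jaw":0.7,"offset":[40,-20,-40],"rot":[0,0,0]},{"jaw":0.7,"offset":[50,-20,-40],"rot":[0,0,0]},{"jaw":0.7,"offset":[50,-10,0],"rot":[0,0,0]}])

```text
time_s: 5.25
eef_pos: [0.4489, -0.0218, 0.1892]
eef_rot: [0.002, -0.095, 0.995, -0.001]
wrist_force: [0.1, -1.2, -0.1]
opening: 0.637
grasp_force: 0.0
```

Run:
```python
from h import *
pr(); tiles=[]
for n in("scene","top"):
    im,d=ctrl.camera(n); W=cloud(n,d)
    for r in ctrl.outline_of(n,"roundel_center"):
        m=r["region"]; c=np.nanmedian(W[m],0)
        if np.hypot(c[0]-.515,c[1]-.19)<.04:
            hsv=cv2.cvtColor(im,cv2.COLOR_RGB2HSV); P=W[m]; print(n,round(r["score"],2),m.sum(),c.round(4),np.nanpercentile(P,[3,97],axis=0).round(4).tolist())
            # top face plane points
            for _ in range(6):
                cc=P.mean(0); nn=np.linalg.svd(P-cc,full_matrices=False)[2][2]; nn*=np.sign(nn[2]); P=P[abs((P-cc)@nn)<.003]
            print("face",len(P),cc.round(4),nn.round(3),"heights along well z",np.nanpercentile((W[m]-[.5178,.190,.062])@Rwell()[:,2],[5,50,95]).round(4))
            print("xy in well",((W[m]-[.5178,.190,.062])@Rwell()).mean(0).round(4))
    uv=proj(n,[.518,.19,.06])[0].astype(int); u,v=uv
    tiles.append(cv2.resize(im[max(v-60,0):v+60,u-65:u+65,::-1],(390,360),interpolation=cv2.INTER_CUBIC))
cv2.imwrite("pics/raised.png",np.hstack(tiles))
```

```text
t 5.25 p [ 0.4489 -0.0218  0.1892] z [ 0.005 -0.001 -1.   ] y [-0.19   0.982 -0.002] F [ 0.1 -1.2 -0.1] open 0.637 gf 0.0
top 0.93 470 [0.5123 0.1867 0.0783] [[0.4917, 0.1664, 0.0572], [0.5335, 0.2093, 0.0867]]Traceback (most recent call last):
  File "<stdin>", line 11, in <module>
    u, s, vh = gufunc(a, signature=signature)
               ~~~~~~^^^^^^^^^^^^^^^^^^^^^^^^
    raise LinAlgError("SVD did not converge")
numpy.linalg.LinAlgError: SVD did not converge
```

Run:
```python
from h import *
tiles=[]
for n in("scene","top"):
    im,d=ctrl.camera(n); W=cloud(n,d); hsv=cv2.cvtColor(im,cv2.COLOR_RGB2HSV)
    L=(W-[.5178,.190,.062])@Rwell()
    m=(np.hypot(L[...,0],L[...,1])<.035)&(L[...,2]>.004)&(L[...,2]<.03)&(hsv[...,1]>60)&(hsv[...,0]>8)&(hsv[...,0]<30)
    f=m&(L[...,2]>.012); P=W[f]
    for _ in range(6):
        cc=P.mean(0); nn=np.linalg.svd(P-cc,full_matrices=False)[2][2]; nn*=np.sign(nn[2]); P=P[abs((P-cc)@nn)<.003]
    l=(P-[.5178,.190,.062])@Rwell(); e=cv2.minEnclosingCircle((l[:,:2]*1000).astype(np.float32))
    print(n,m.sum(),len(P),"ctr",cc.round(4),"n in well",(nn@Rwell()).round(3),"l mean",l.mean(0).round(4),"pct",np.percentile(l,[2,98],axis=0).round(4).tolist(),e)
    u,v=proj(n,[.518,.19,.06])[0].astype(int)
    tiles.append(cv2.resize(im[max(v-60,0):v+60,u-65:u+65,::-1],(390,360),interpolation=cv2.INTER_CUBIC))
cv2.imwrite("pics/raised.png",np.hstack(tiles))
```

```text
scene 368 251 ctr [0.5137 0.1898 0.0803] n in well [ 0.04  -0.004  0.999] l mean [0.0041 0.0006 0.0183] pct [[-0.017, -0.0183, 0.0152], [0.0221, 0.0198, 0.0205]] ((1.5752544403076172, 0.7653965950012207), 22.817481994628906)
top 393 339 ctr [0.5097 0.1862 0.0794] n in well [0.009 0.013 1.   ] l mean [-0.0005 -0.0022  0.0194] pct [[-0.0198, -0.0216, 0.0168], [0.019, 0.0174, 0.022]] ((-0.9319710731506348, -2.333324432373047), 22.128154754638672)
```

View pics/raised.png

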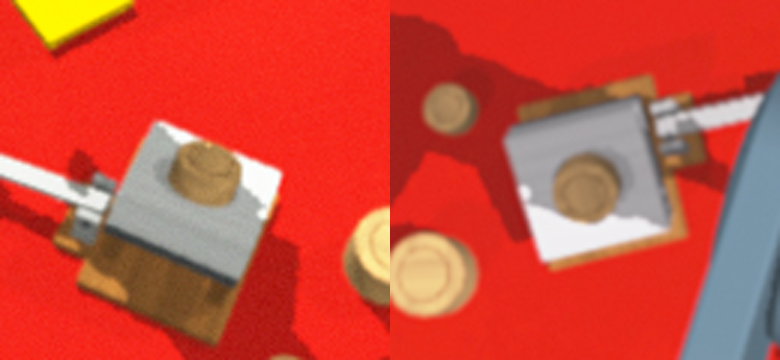

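```bash
cat >> h.py <<'E'
WELL=np.array([.5178,.190,.062])
E
python3 - <<'E'
from h import *
W=Rwell(); s=plan(WELL+W@[.0003,-.0008,.08],Rtool(11,25),n=5)
print(s[0])
E
```

```text
offset [-14.8, 38.6, 10.4] rot [0.0, -5.0, -0.0]
offset [-13.8, 38.6, 11.6] rot [-0.0, -5.0, -0.0]
offset [-12.8, 38.5, 12.8] rot [-0.0, -5.0, -0.1]
offset [-11.6, 38.6, 13.9] rot [0.0, -5.0, 0.0]
offset [-10.4, 38.6, 14.9] rot [0.0, -5.0, 0.0]
[0.48501376 0.18285548 0.13457738]
```

Request:
apply_moves(moves=[{"jaw":0.68,"offset":[-15,38.5,10.5],"rot":[0,-5,0]},{"jaw":0.68,"offset":[-14,38.5,11.5],"rot":[0,-5,0]},{"jaw":0.68,"offset":[-13,38.5,13],"rot":[0,-5,0]},{"jaw":0.68,"offset":[-11.5,38.5,14],"rot":[0,-5,0]},{"jaw":0.68,"offset":[-10.5,38.5,15],"rot":[0,-5,0]}])

```text
time_s: 6.18
eef_pos: [0.4861, 0.1845, 0.134]
eef_rot: [0.217, -0.093, 0.972, 0.021]
wrist_force: [0.2, -0.5, -1.2]
opening: 0.675
grasp_force: 0.0
```

Run:
```python
from h import *
pr(); W=Rwell(); s=plan(WELL+W@[.0003,-.0008,.03],Rtool(11,25),n=2); plan(WELL+W@[.0003,-.0008,.002],Rtool(11,25),n=2,start=s)
```

```text
t 6.17 p [0.4861 0.1845 0.134 ] z [ 0.417  0.082 -0.905] y [-0.19   0.982  0.001] F [ 0.2 -0.5 -1.2] open 0.675 gf 0.0
offset [0.6, -0.7, 24.4] rot [0.0, 0.1, -0.0]
offset [0.5, -0.7, 24.5] rot [0.0, 0.1, -0.1]
offset [-0.0, -0.0, 14.0] rot [0.0, -0.0, 0.0]
offset [-0.0, -0.1, 14.0] rot [0.0, -0.0, 0.0]
```

Request:
apply_moves(moves=[{"jaw":0.68,"offset":[0.5,-0.5,25],"rot":[0,0,0]},{"jaw":0.68,"offset":[0.5,-0.5,24],"rot":[0,0,0]},{"jaw":0.68,"offset":[0,0,10],"rot":[0,0,0]},{"jaw":0.68,"offset":[0,0,8],"rot":[0,0,0]},{"jaw":0.68,"offset":[0,0,6],"rot":[0,0,0]}])

```text
time_s: 6.8
eef_pos: [0.5155, 0.187, 0.0676]
eef_rot: [0.216, -0.093, 0.972, 0.021]
wrist_force: [0.3, 0.1, -0.4]
opening: 0.679
grasp_force: 0.0
```

Run:
```python
from h import *
pr(); p,r,o=tool(); print("TCP in well",((p-WELL)@Rwell()*1000).round(1))
tiles=[]
for n in("scene","top"):
    im,d=ctrl.camera(n)
    u,v=proj(n,[.518,.19,.06])[0].astype(int)
    tiles.append(cv2.resize(im[max(v-60,0):v+60,u-65:u+65,::-1],(390,360),interpolation=cv2.INTER_CUBIC))
cv2.imwrite("pics/near.png",np.hstack(tiles))
```

```text
t 6.8 p [0.5155 0.187  0.0676] z [ 0.415  0.08  -0.906] y [-0.189  0.982  0.   ] F [ 0.3  0.1 -0.4] open 0.679 gf 0.0
TCP in well [-0.2 -2.5  6.3]
```

View pics/near.png

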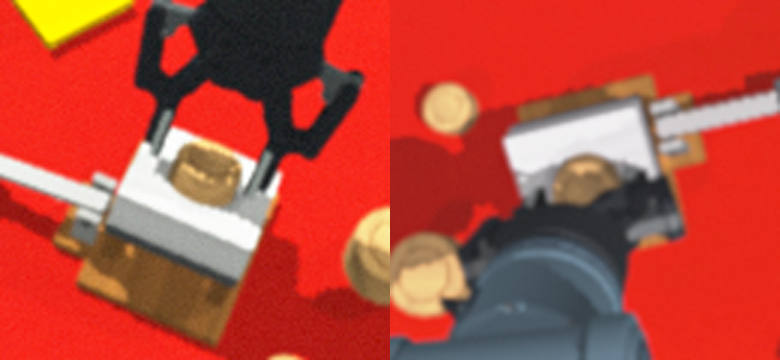

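```bash
cat > near.py <<'E'
from h import *
im,d=ctrl.camera("scene"); W=cloud("scene",d); hsv=cv2.cvtColor(im,cv2.COLOR_RGB2HSV); L=(W-WELL)@Rwell()*1000
b=(np.hypot(L[...,0],L[...,1])<27)&(L[...,2]>14)&(L[...,2]<24)&(hsv[...,1]>80)
print("block face",b.sum(),np.percentile(L[b],[2,50,98],axis=0).round(1).tolist())
for s in(-1,1):
  for lo,hi in((8,16),(16,24),(24,32),(32,40)):
    f=(abs(L[...,0])<25)&(L[...,1]*s>20)&(L[...,1]*s<50)&(L[...,2]>lo)&(L[...,2]<hi)&(hsv[...,1]<90)
    if f.sum()>3: print(s,lo,f.sum(),np.percentile(L[f],[5,50,95],axis=0).round(1).tolist())
E
python3 near.py
```

```text
block face 258 [[-17.5, -16.7, 14.5], [4.7, 1.7, 18.4], [22.1, 20.0, 20.4]]
-1 8 9 [[-3.6, -36.9, 11.0], [10.2, -33.0, 13.1], [12.0, -24.5, 15.6]]
-1 16 18 [[-0.6, -40.3, 17.1], [9.9, -34.8, 20.4], [14.0, -29.1, 23.5]]
-1 24 20 [[7.0, -39.8, 24.4], [11.5, -35.5, 27.6], [15.0, -31.9, 31.0]]
-1 32 18 [[5.0, -40.2, 32.9], [11.4, -35.9, 35.6], [14.4, -30.8, 39.0]]
1 8 7 [[3.0, 24.5, 10.7], [8.7, 30.8, 12.4], [11.7, 33.7, 15.0]]
1 16 25 [[-5.6, 21.0, 16.7], [9.1, 31.1, 20.0], [13.0, 39.3, 23.1]]
1 24 27 [[5.4, 28.2, 24.4], [8.7, 34.7, 27.7], [12.9, 40.7, 31.4]]
1 32 23 [[5.9, 28.4, 32.0], [10.4, 34.0, 35.9], [13.4, 41.2, 38.9]]
```

Request:
apply_moves(moves=[{"jaw":0.68,"offset":[0,1.9,0],"rot":[0,0,0]},{"jaw":0.68,"offset":[0,0,3],"rot":[0,0,0]},{"jaw":0.68,"offset":[0,0,1.5],"rot":[0,0,0]},{"jaw":0.6,"offset":[0,0,0],"rot":[0,0,0]},{"jaw":0.57,"offset":[0,0,0],"rot":[0,0,0]}])

```text
time_s: 7.58
eef_pos: [0.5165, 0.1892, 0.0635]
eef_rot: [0.215, -0.093, 0.972, 0.021]
wrist_force: [0.2, 0.3, 0.7]
opening: 0.568
grasp_force: 0.0
```

Run:
```python
from h import *
pr(); p,r,o=tool(); print("TCP in well",((p-WELL)@Rwell()*1000).round(1))
```

```text
t 7.58 p [0.5165 0.1892 0.0635] z [ 0.415  0.08  -0.906] y [-0.189  0.982  0.   ] F [0.2 0.3 0.7] open 0.568 gf 0.0
TCP in well [-0.7 -0.6  2. ]
```

Request:
apply_moves(moves=[{"jaw":0.52,"offset":[0,0,0],"rot":[0,0,0]},{"jaw":0.48,"offset":[0,0,0],"rot":[0,0,0]},{"jaw":0.4,"offset":[0,0,0],"rot":[0,0,0]},{"jaw":0.4,"offset":[0,0,0],"rot":[0,0,0]},{"jaw":0.4,"offset":[0,0,0],"rot":[0,0,0]}])

```text
time_s: 8.2
eef_pos: [0.5165, 0.1892, 0.0637]
eef_rot: [0.216, -0.093, 0.972, 0.021]
wrist_force: [-3.0, 0.5, 3.5]
opening: 0.49
grasp_force: 60.1
```

Request:
apply_moves(moves=[{"jaw":0.3,"offset":[0,0,-4],"rot":[0,0,0]},{"jaw":0.3,"offset":[0,0,-8],"rot":[0,0,0]},{"jaw":0.3,"offset":[0,0,-12],"rot":[0,0,0]},{"jaw":0.3,"offset":[0,0,-25],"rot":[0,0,0]},{"jaw":0.3,"offset":[0,0,-30],"rot":[0,0,0]}])

```text
time_s: 8.82
eef_pos: [0.4829, 0.1827, 0.136]
eef_rot: [0.215, -0.093, 0.972, 0.021]
wrist_force: [-0.2, 0.4, -0.7]
opening: 0.489
grasp_force: 60.8
```

Run:
```python
from h import *
pr()
# clamp geometry: rim circle on z=.02 rectified from both cameras
tiles=[]
for n in("scene","top"):
    im,d=ctrl.camera(n)
    g=np.arange(0,120,.4); X,Y=np.meshgrid(.575-g/1000,-.09-g/1000,indexing='ij')
    uv=proj(n,np.c_[X.ravel(),Y.ravel(),np.full(X.size,.02)]).reshape(300,300,2).astype(np.float32)
    t=cv2.remap(im[...,::-1],uv[...,0],uv[...,1],cv2.INTER_CUBIC); t=cv2.convertScaleAbs(t,alpha=1.8)
    # where model pocket would be
    tiles.append(cv2.resize(t,(390,390)))
cv2.imwrite("pics/pocket.png",np.hstack(tiles))
```

```text
t 8.82 p [0.4829 0.1827 0.136 ] z [ 0.414  0.08  -0.907] y [-0.189  0.982 -0.   ] F [-0.2  0.4 -0.7] open 0.489 gf 60.8
```

View pics/pocket.png

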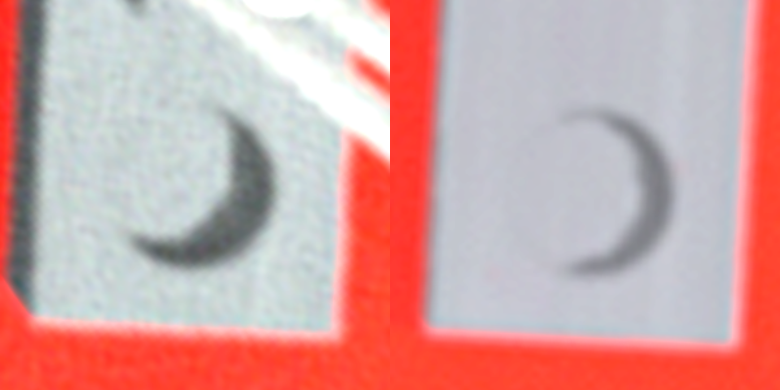

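```bash
cat >> h.py <<'E'
POCK=np.array([.517,-.1505,.010])
E
python3 - <<'E'
from h import *
s=plan(np.array([.517-.001,-.1505,.115]),Rtool(-3,0),n=9)
print(s[0],s[1][:,2])
E
```

```text
offset [4.4, -37.1, 0.9] rot [0.3, 2.8, 1.5]
offset [3.4, -37.1, 1.2] rot [0.4, 2.8, 1.5]
offset [2.4, -37.2, 1.6] rot [0.3, 2.8, 1.6]
offset [1.2, -37.3, 2.0] rot [0.4, 2.8, 1.5]
offset [0.1, -37.2, 2.2] rot [0.3, 2.8, 1.5]
offset [-0.9, -37.3, 2.4] rot [0.3, 2.8, 1.5]
offset [-2.1, -37.2, 2.5] rot [0.4, 2.8, 1.6]
offset [-3.1, -37.1, 2.6] rot [0.3, 2.8, 1.5]
offset [-4.3, -36.9, 2.7] rot [0.4, 2.8, 1.5]
[ 0.51595364 -0.15045773  0.11496103] [ 2.88806214e-04 -7.93831453e-04 -9.99999643e-01]
```

Request:
apply_moves(moves=[{"jaw":0.3,"offset":[4.5,-37,1],"rot":[0.3,2.8,1.5]},{"jaw":0.3,"offset":[3.5,-37,1],"rot":[0.4,2.8,1.5]},{"jaw":0.3,"offset":[2.5,-37,1.5],"rot":[0.3,2.8,1.6]},{"jaw":0.3,"offset":[1,-37.5,2],"rot":[0.4,2.8,1.5]},{"jaw":0.3,"offset":[0,-37,2],"rot":[0.3,2.8,1.5]}])

```text
time_s: 9.55
eef_pos: [0.5007, -0.0034, 0.1219]
eef_rot: [0.094, -0.026, 0.995, 0.009]
wrist_force: [-0.2, 0.1, -0.1]
opening: 0.489
grasp_force: 60.6
```

Request:
apply_moves(moves=[{"jaw":0.3,"offset":[-1,-37.5,2.5],"rot":[0.3,2.8,1.5]},{"jaw":0.3,"offset":[-2,-37,2.5],"rot":[0.4,2.8,1.6]},{"jaw":0.3,"offset":[-3,-37,2.5],"rot":[0.3,2.8,1.5]},{"jaw":0.3,"offset":[-4,-37,2.5],"rot":[0.4,2.8,1.5]},{"jaw":0.3,"offset":[0,0,0],"rot":[0,0,0]}])

```text
time_s: 10.18
eef_pos: [0.5147, -0.1529, 0.1113]
eef_rot: [-0.003, 0.028, 1.0, -0.001]
wrist_force: [0.1, 0.2, -0.4]
opening: 0.487
grasp_force: 60.8
```

Run:
```python
from h import *
pr(); s=plan(np.array([.516,-.1505,.055]),Rtool(-3,0),n=4)
```

```text
t 10.18 p [ 0.5147 -0.1529  0.1113] z [-0.006 -0.002 -1.   ] y [ 0.055  0.998 -0.002] F [ 0.1  0.2 -0.4] open 0.487 gf 60.8
offset [-0.4, 0.6, 14.1] rot [-0.0, -0.1, -0.0]
offset [-0.3, 0.7, 14.1] rot [-0.1, -0.1, -0.1]
offset [-0.3, 0.6, 14.0] rot [-0.0, -0.0, -0.0]
offset [-0.3, 0.6, 14.1] rot [-0.0, -0.1, -0.1]
```

Request:
apply_moves(moves=[{"jaw":0.3,"offset":[-0.4,0.6,14],"rot":[0,-0.1,0]},{"jaw":0.3,"offset":[-0.3,0.6,14],"rot":[-0.1,-0.1,0]},{"jaw":0.3,"offset":[-0.3,0.6,14],"rot":[0,-0.1,0]},{"jaw":0.3,"offset":[-0.3,0.6,14],"rot":[0,-0.1,0]},{"jaw":0.3,"offset":[0,0,0],"rot":[0,0,0]}])

```text
time_s: 10.8
eef_pos: [0.5142, -0.1472, 0.0543]
eef_rot: [-0.001, 0.026, 1.0, 0.001]
wrist_force: [-0.1, 0.6, 0.5]
opening: 0.487
grasp_force: 60.8
```

Run:
```python
from h import *
pr(); tiles=[]
for n in("scene","top"):
    im,d=ctrl.camera(n); W=cloud(n,d); hsv=cv2.cvtColor(im,cv2.COLOR_RGB2HSV)
    m=(np.hypot(W[...,0]-.517,W[...,1]+.15)<.035)&(W[...,2]>.035)&(W[...,2]<.1)&(hsv[...,1]>70)&(hsv[...,0]>8)&(hsv[...,0]<30)
    f=m&(W[...,2]>.063); print(n,m.sum(),f.sum())
    if f.sum()>20:
        P=W[f]; c=P.mean(0); nn=np.linalg.svd(P-c,full_matrices=False)[2][2]; print(c.round(4),(nn*np.sign(nn[2])).round(3),np.percentile(W[m],[1,50,99],axis=0).round(4).tolist())
    u,v=proj(n,[.517,-.15,.05])[0].astype(int)
    tiles.append(cv2.resize(im[max(v-60,0):v+60,u-65:u+65,::-1],(390,360),interpolation=cv2.INTER_CUBIC))
cv2.imwrite("pics/place.png",np.hstack(tiles))
```

```text
t 10.8 p [ 0.5142 -0.1472  0.0543] z [-0.001  0.001 -1.   ] y [0.052 0.999 0.001] F [-0.1  0.6  0.5] open 0.487 gf 60.8
scene 267 207
[ 0.5229 -0.148   0.0708] [ 0.122 -0.041  0.992] [[0.5054, -0.1674, 0.0459], [0.5271, -0.1456, 0.0702], [0.5376, -0.1239, 0.0761]]
top 14 12
```

View pics/place.png

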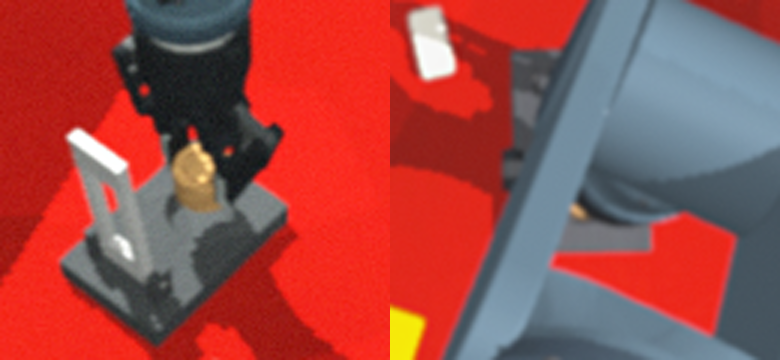

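```bash
cat > tilt.py <<'E'
from h import *
import sys
zt=float(sys.argv[1]); pr()
for k in range(3):
    im,d=ctrl.camera("scene"); W=cloud("scene",d); hsv=cv2.cvtColor(im,cv2.COLOR_RGB2HSV)
    m=(np.hypot(W[...,0]-.519,W[...,1]+.149)<.035)&(abs(W[...,2]-zt)<.007)&(hsv[...,1]>70)&(hsv[...,0]>8)&(hsv[...,0]<30)
    m=cv2.morphologyEx(m.astype(np.uint8),cv2.MORPH_OPEN,np.ones((3,3)))>0
    P=W[m]
    for tol in(.005,.004,.003,.0025,.0025,.0025):
        c=P.mean(0); nn=np.linalg.svd(P-c,full_matrices=False)[2][2]; nn*=np.sign(nn[2]); Q=W[m]; P=Q[abs((Q-c)@nn)<tol]
    e=cv2.minEnclosingCircle((P[:,:2]*1000).astype(np.float32))
    print(len(P),c.round(4),nn.round(3),e)
E
python3 tilt.py .070
```

```text
t 10.9 p [ 0.5154 -0.148   0.0558] z [ 0.001 -0.    -1.   ] y [0.052 0.999 0.   ] F [-0.2 -0.7  0.4] open 0.487 gf 60.8
156 [ 0.5234 -0.1495  0.0725] [ 0.041 -0.007  0.999] ((519.8511962890625, -147.72000122070312), 22.97056007385254)
159 [ 0.5239 -0.1501  0.0728] [0.001 0.052 0.999] ((519.1663818359375, -148.3291015625), 21.88698959350586)
149 [ 0.5234 -0.1508  0.073 ] [-0.017  0.002  1.   ] ((520.6221313476562, -148.98690795898438), 22.972599029541016)
```

Request:
apply_moves(moves=[{"jaw":0.3,"offset":[0.5,-1.5,8],"rot":[0,0,0]},{"jaw":0.3,"offset":[0,0,9],"rot":[0,0,0]},{"jaw":0.3,"offset":[0,0,6],"rot":[0,0,0]},{"jaw":0.3,"offset":[0,0,4],"rot":[0,0,0]},{"jaw":0.3,"offset":[0,0,3],"rot":[0,0,0]}])

```text
time_s: 11.68
eef_pos: [0.5147, -0.1495, 0.0256]
eef_rot: [0.001, 0.026, 1.0, 0.0]
wrist_force: [0.0, -0.1, -0.2]
opening: 0.489
grasp_force: 60.9
```

```bash
python3 tilt.py .042
```

```text
t 11.68 p [ 0.5147 -0.1495  0.0256] z [ 0.001  0.    -1.   ] y [0.053 0.999 0.   ] F [ 0.  -0.1 -0.2] open 0.489 gf 60.9
145 [ 0.5223 -0.1524  0.0422] [ 0.015 -0.03   0.999] ((519.1141357421875, -150.17123413085938), 21.730215072631836)
150 [ 0.5221 -0.1531  0.0419] [ 0.022 -0.041  0.999] ((519.4994506835938, -150.2477264404297), 21.810779571533203)
148 [ 0.5223 -0.1524  0.0422] [ 0.036 -0.003  0.999] ((518.3167724609375, -149.4551544189453), 22.30644416809082)
```

Request:
apply_moves(moves=[{"jaw":0.3,"offset":[0,0,2],"rot":[0,0,0]},{"jaw":0.3,"offset":[0,0,1.5],"rot":[0,0,0]},{"jaw":0.3,"offset":[0,0,1],"rot":[0,0,0]},{"jaw":0.3,"offset":[0,0,0.5],"rot":[0,0,0]},{"jaw":0.3,"offset":[0,0,0],"rot":[0,0,0]}])

```text
time_s: 12.45
eef_pos: [0.5148, -0.1496, 0.0209]
eef_rot: [0.001, 0.026, 1.0, -0.0]
wrist_force: [0.9, -0.2, -0.1]
opening: 0.492
grasp_force: 60.9
```

Request:
apply_moves(moves=[{"jaw":0.3,"offset":[0,0,0.5],"rot":[0,0,0]},{"jaw":0.3,"offset":[0,0,0],"rot":[0,0,0]},{"jaw":0.3,"offset":[0,0,0.5],"rot":[0,0,0]},{"jaw":0.3,"offset":[0,0,0],"rot":[0,0,0]},{"jaw":0.3,"offset":[0,0,0],"rot":[0,0,0]}])

```text
time_s: 13.08
eef_pos: [0.5149, -0.1496, 0.02]
eef_rot: [0.001, 0.026, 1.0, -0.0]
wrist_force: [-0.2, 0.6, 1.1]
opening: 0.489
grasp_force: 60.9
```

```bash
python3 tilt.py .037
```

```text
t 13.07 p [ 0.5149 -0.1496  0.02  ] z [ 0.002 -0.    -1.   ] y [ 0.053  0.999 -0.   ] F [-0.2  0.6  1.1] open 0.489 gf 60.9
144 [ 0.5226 -0.1523  0.037 ] [ 0.052 -0.048  0.998] ((518.0460205078125, -148.56167602539062), 23.11951446533203)
147 [ 0.5228 -0.1528  0.0368] [-0.017 -0.012  1.   ] ((519.795166015625, -151.35720825195312), 23.000415802001953)
136 [ 0.5226 -0.1526  0.0367] [ 0.006 -0.004  1.   ] ((519.435302734375, -150.218505859375), 22.426822662353516)
```

Request:
apply_moves(moves=[{"jaw":0.3,"offset":[0,0,0.5],"rot":[0,0,0]},{"jaw":0.3,"offset":[0,0,0],"rot":[0,0,0]},{"jaw":0.3,"offset":[0,0,0.5],"rot":[0,0,0]},{"jaw":0.3,"offset":[0,0,0],"rot":[0,0,0]},{"jaw":0.3,"offset":[0,0,0],"rot":[0,0,0]}])

```text
time_s: 13.85
eef_pos: [0.5149, -0.1496, 0.0199]
eef_rot: [0.001, 0.026, 1.0, -0.0]
wrist_force: [-3.9, 2.3, 10.4]
opening: 0.488
grasp_force: 61.9
```

Request:
apply_moves(moves=[{"jaw":0.55,"offset":[0,0,0],"rot":[0,0,0]},{"jaw":0.6,"offset":[0,0,0],"rot":[0,0,0]},{"jaw":0.68,"offset":[0,0,0],"rot":[0,0,0]},{"jaw":0.68,"offset":[0,0,0],"rot":[0,0,0]},{"jaw":0.68,"offset":[0,0,0],"rot":[0,0,0]}])

```text
time_s: 14.48
eef_pos: [0.5148, -0.1496, 0.0188]
eef_rot: [0.001, 0.026, 1.0, -0.0]
wrist_force: [-0.8, -0.3, 0.2]
opening: 0.679
grasp_force: 0.0
```

Request:
apply_moves(moves=[{"jaw":0.68,"offset":[0,0,-15],"rot":[0,0,0]},{"jaw":0.68,"offset":[0,0,-30],"rot":[0,0,0]},{"jaw":0.68,"offset":[0,0,-50],"rot":[0,0,0]},{"jaw":0.68,"offset":[0,0,-60],"rot":[0,0,0]},{"jaw":0.3,"offset":[0,60,-40],"rot":[0,0,0]}])

```text
time_s: 15.1
eef_pos: [0.5189, -0.1001, 0.2136]
eef_rot: [0.004, 0.029, 1.0, -0.002]
wrist_force: [0.3, 0.4, -0.4]
opening: 0.483
grasp_force: 0.0
```

```bash
python3 tilt.py .037
python3 - <<'E'
from h import *
for n in("scene","top"):
    im,d=ctrl.camera(n); W=cloud(n,d)
    m3=(W[...,2]>.09)&(W[...,2]<.19)&(abs(W[...,0]-.6)<.06)&(abs(W[...,1]+.15)<.03)
    P=W[m3]; print("arm",m3.sum(),P.mean(0),np.percentile(P,[2,98],axis=0).round(4).tolist())
    for z in (.1,.12,.14,.16): 
        q=P[abs(P[:,2]-z)<.01]; print(z,len(q),np.percentile(q[:,0],[5,50,95]).round(4) if len(q) else "")
E
```

```text
t 15.1 p [ 0.5189 -0.1001  0.2136] z [ 0.008 -0.003 -1.   ] y [ 0.057  0.998 -0.003] F [ 0.3  0.4 -0.4] open 0.483 gf 0.0
223 [ 0.517  -0.1479  0.0363] [0.001 0.016 1.   ] ((517.0771484375, -149.15625), 22.99909019470215)
229 [ 0.5174 -0.1483  0.0366] [-0.018  0.007  1.   ] ((516.6497802734375, -147.44923400878906), 22.688846588134766)
223 [ 0.5171 -0.1483  0.0367] [ 0.001 -0.024  1.   ] ((516.6254272460938, -148.34959411621094), 22.52046775817871)
arm 419 [ 0.60315617 -0.14933817  0.14417572] [[0.5951, -0.1733, 0.0922], [0.6081, -0.1299, 0.178]]
0.1 70 [0.594  0.6    0.6046]
0.12 75 [0.5962 0.6017 0.6056]
0.14 66 [0.5988 0.6041 0.6068]
0.16 89 [0.6012 0.606  0.6077]<stdin>:5: RuntimeWarning: Mean of empty slice.
  ret = um.true_divide(
Traceback (most recent call last):
IndexError: index -1 is out of bounds for axis 0 with size 0
```

Run:
```python
from h import *
e=np.array([-.9986,.0523,0]); H=np.array([.592,-.1545,.041]); Z=np.array([0,0,1.])
s=plan(H-e*.045+Z*.185,Rtool(-3),n=3); s=plan(H-e*.045+Z*.110,Rtool(-3),n=2,start=s)
print("swing")
prev=np.array([-45.,110.])
for th in list(range(93,0,-8))+[3,0]:
    t=np.radians(th); N=4.5+11*np.sin(t)-1.5
    c=np.array([112*np.cos(t)-N*np.sin(t),112*np.sin(t)+N*np.cos(t)]); print(th,(c-prev).round(1),c.round(1)); prev=c
```

```text
offset [-40.9, -17.7, -5.6] rot [-0.0, 0.0, 0.0]
offset [-41.0, -17.7, -5.7] rot [-0.0, 0.1, 0.0]
offset [-40.9, -17.6, -5.7] rot [-0.0, 0.0, 0.0]
offset [-0.0, 0.0, 37.5] rot [-0.0, 0.0, 0.0]
offset [-0.0, 0.0, 37.5] rot [-0.0, 0.0, 0.0]
swing
93 [25.2  1.1] [-19.8 111.1]
85 [15.7  1.7] [ -4.1 112.8]
77 [16.  -0.6] [ 11.8 112.2]
69 [15.9 -2.9] [ 27.7 109.3]
61 [15.5 -5.2] [ 43.3 104.1]
53 [14.7 -7.5] [58.  96.5]
45 [13.6 -9.7] [71.6 86.8]
37 [ 12.1 -11.7] [83.7 75.1]
29 [ 10.3 -13.5] [93.9 61.6]
21 [  8.2 -15. ] [102.1  46.6]
13 [  5.8 -16.1] [107.9  30.5]
5 [  3.3 -16.8] [111.2  13.7]
3 [ 0.4 -4.3] [111.7   9.4]
0 [ 0.3 -6.4] [112.   3.]
```

Request:
apply_moves(moves=[{"jaw":0,"offset":[-41,-17.5,-6],"rot":[0,0,0]},{"jaw":0,"offset":[-41,-17.5,-6],"rot":[0,0.1,0]},{"jaw":0,"offset":[-41,-17.5,-5],"rot":[0,0,0]},{"jaw":0,"offset":[0,0,0],"rot":[0,0,0]},{"jaw":0,"offset":[0,0,0],"rot":[0,0,0]}])

```text
time_s: 15.98
eef_pos: [0.636, -0.1569, 0.2236]
eef_rot: [-0.002, 0.027, 1.0, 0.001]
wrist_force: [-0.7, 0.2, -0.1]
opening: 0.002
grasp_force: 0.0
```

Run:
```python
from h import *
pr()
e=np.array([-.9986,.0523,0]); H=np.array([.592,-.1545,.041]); Z=np.array([0,0,1.])
s=plan(H-e*.045+Z*.110,Rtool(-3),n=3)
```

```text
t 15.97 p [ 0.636  -0.1569  0.2236] z [-0.004  0.001 -1.   ] y [0.054 0.999 0.001] F [-0.7  0.2 -0.1] open 0.002 gf 0.0
offset [-0.4, 0.0, 24.2] rot [0.0, -0.1, -0.0]
offset [-0.4, 0.0, 24.2] rot [0.0, -0.1, -0.0]
offset [-0.3, 0.0, 24.2] rot [0.1, -0.0, -0.1]
```

Request:
apply_moves(moves=[{"jaw":0,"offset":[0,0,24],"rot":[0,0,0]},{"jaw":0,"offset":[0,0,24],"rot":[0,0,0]},{"jaw":0,"offset":[0,0,24],"rot":[0,0,0]},{"jaw":0,"offset":[12,0,0],"rot":[0,0,0]},{"jaw":0,"offset":[12,0,-1],"rot":[0,0,0]}])

```text
time_s: 16.6
eef_pos: [0.6123, -0.1551, 0.1554]
eef_rot: [0.0, 0.026, 1.0, -0.0]
wrist_force: [0.9, -0.9, -0.5]
opening: 0.0
grasp_force: 0.5
```

Request:
apply_moves(moves=[{"jaw":0,"offset":[15.5,0,-1.5],"rot":[0,0,0]},{"jaw":0,"offset":[16,0,0.5],"rot":[0,0,0]},{"jaw":0,"offset":[16,0,3],"rot":[0,0,0]},{"jaw":0,"offset":[15.5,0,5],"rot":[0,0,0]},{"jaw":0,"offset":[14.5,0,7.5],"rot":[0,0,0]}])

```text
time_s: 17.23
eef_pos: [0.5359, -0.1515, 0.1423]
eef_rot: [0.002, 0.026, 1.0, -0.001]
wrist_force: [1.2, -0.3, -0.7]
opening: -0.002
grasp_force: 0.4
```

Run:
```python
from h import *
pr(); im,d=ctrl.camera("scene"); cv2.imwrite("pics/swing.png",cv2.resize(im[80:260,140:400,::-1],None,fx=2.5,fy=2.5))
p=tool()[0]; e=np.array([-.9986,.0523,0]); H=np.array([.592,-.1545,.041]); print((p-H)@e,p[2]-.041)
```

```text
t 17.23 p [ 0.5359 -0.1515  0.1423] z [ 0.003 -0.002 -1.   ] y [ 0.053  0.999 -0.002] F [ 1.2 -0.3 -0.7] open -0.002 gf 0.4
0.058462024551807 0.09978542290122688
```

View pics/swing.png

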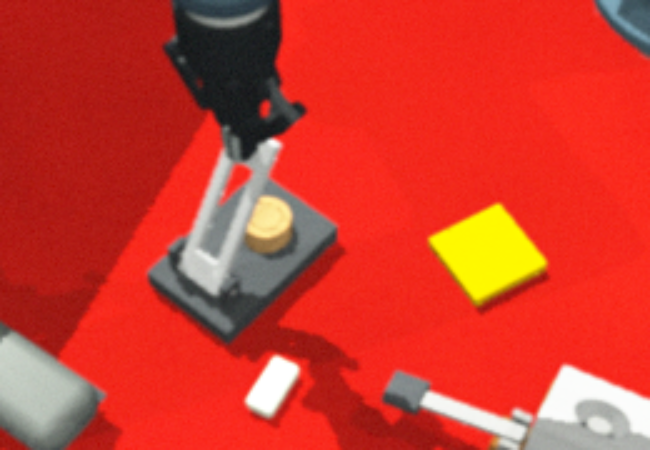

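The crop shows the arm about half way down with its tab under the fingers at (250,150). The block sits flat in the recess at (270,225), so I'm continuing the swing.

Request:
apply_moves(moves=[{"jaw":0,"offset":[13,0,12.5],"rot":[0,0,0]},{"jaw":0,"offset":[12,0,12],"rot":[0,0,0]},{"jaw":0,"offset":[10,0,13.5],"rot":[0,0,0]},{"jaw":0,"offset":[8,0,15],"rot":[0,0,0]},{"jaw":0,"offset":[6,0,16],"rot":[0,0,0]}])

```text
time_s: 17.9
eef_pos: [0.4865, -0.1486, 0.0702]
eef_rot: [-0.0, 0.026, 1.0, 0.0]
wrist_force: [0.9, 0.4, 0.2]
opening: -0.001
grasp_force: 0.4
```

Request:
apply_moves(moves=[{"jaw":0,"offset":[3.5,0,15],"rot":[0,0,0]},{"jaw":0,"offset":[0.5,0,6],"rot":[0,0,0]},{"jaw":0,"offset":[0,0,5],"rot":[0,0,0]},{"jaw":0,"offset":[0,0,2],"rot":[0,0,0]},{"jaw":0,"offset":[0,0,0],"rot":[0,0,0]}])

```text
time_s: 18.52
eef_pos: [0.4828, -0.1483, 0.045]
eef_rot: [-0.001, 0.026, 1.0, 0.0]
wrist_force: [-10.0, 3.3, 20.6]
opening: 0.0
grasp_force: 10.6
```

The stop was reached at z = 0.045 with 20 N. Next I back off and check.

Request:
apply_moves(moves=[{"jaw":0,"offset":[0,0,-5],"rot":[0,0,0]},{"jaw":0,"offset":[0,0,-30],"rot":[0,0,0]},{"jaw":0,"offset":[0,20,-50],"rot":[0,0,0]},{"jaw":0,"offset":[20,50,-30],"rot":[0,0,0]},{"jaw":0,"offset":[0,50,0],"rot":[0,0,0]}])

```text
time_s: 19.15
eef_pos: [0.4708, -0.0271, 0.1613]
eef_rot: [0.003, 0.027, 1.0, -0.001]
wrist_force: [1.0, 0.7, -0.6]
opening: 0.004
grasp_force: 0.0
```

Run:
```python
from h import *
pr(); im,d=ctrl.camera("scene"); W=cloud("scene",d); hsv=cv2.cvtColor(im,cv2.COLOR_RGB2HSV)
m=(abs(W[...,0]-.49)<.04)&(abs(W[...,1]+.15)<.025)&(W[...,2]>.038)&(W[...,2]<.08)&(hsv[...,1]<60)
print("tab",m.sum(),W[m].mean(0),np.percentile(W[m][:,2],[5,50,95]))
cv2.imwrite("pics/end.png",cv2.resize(im[80:260,140:400,::-1],None,fx=2.5,fy=2.5))
```

```text
t 19.15 p [ 0.4708 -0.0271  0.1613] z [ 0.006 -0.002 -1.   ] y [ 0.054  0.999 -0.002] F [ 1.   0.7 -0.6] open 0.004 gf 0.0
tab 443 [ 0.49127453 -0.14706554  0.04527945] [0.0399252  0.04564074 0.04884934]
```

View pics/end.png

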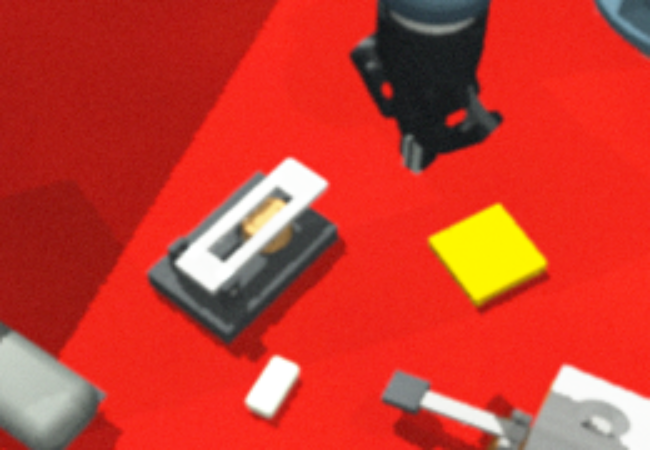

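The arm lies level over the block at (265,222), with its tab top at 45.5 mm, which is what shut should read. The robot is clear of everything.

```bash
python3 -c "
from bench import ctrl
print(ctrl.hand_in())"
```

```text
the job is handed in; nothing more can be done
None
```

The block lies flat and fully down in the clamp's recess, marked face up, with the clamp arm shut over it; I handed the job in at about 19 s of the 61 s allowed, and no verdict came back.

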